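# Fit the ribbon core and hold the sprung printer cover at its index

### The job

Get the small label printer ready for threading its ribbon: slide the cardboard core over the upright steel spindle on the printer's front deck until it sits on the flange, and let it go. Then lift the printer's sprung cover by its lift bar until the cover is in line with the metal index arm at its side, and finish while still holding the cover steady there. Leave the index arm where it is set and the other things on the bench undisturbed.

Things in the scene. Friction and masses are not known exactly. Their poses are not given: they have to be found in the camera images.
- printer: Grey bench label printer, fixed, 220 (x) x 150 (y) x 95 mm. Origin: centre of its underside. Its front deck (top 28 mm up) is at -x, towards the robot; the housing with the cover is at +x, its front wall 12 mm in front of the origin, 84 mm tall. z up.
- spindle_seat (a point): Centre of the seat flange (top face, 40 mm across) of the upright steel spindle on the printer's front deck, 31 mm above the bench. The spindle is 16 mm in diameter, 40 mm tall above this point, with a tapered tip; z up.
- core_centre (a point): Centre (half-way up) of the loose cardboard ribbon core, an upright tube 40 mm outside diameter, 21 mm bore, 50 mm tall, about 40 g; its z axis is the bore. It stands on the bench in front of the printer.
- cover_hinge (a point): Point in the middle of the cover's hinge axis, 105 mm behind the printer's origin and 85 mm above the bench; axes as the printer's; the hinge runs along y.
- cover (a joint): Opening angle of the cover in rad: 0 shut (level), grows as its front rises, stop at 1.2. The spring and weight always close it: about 3.5 N upward at the lift bar starts it; at 0.7 rad it takes about 5.5 N square to the cover or 8 N straight up. The cover is a grey plate 124 mm wide, 10 mm thick.
- lift_bar (a point): Centre of the cover's lift bar, a black round bar 14 mm thick and 36 mm long along the hinge direction, on a stalk at the middle of the cover's front edge, clear in front of the housing. In the hinge frame, shut: x -138, y 0, z +22 mm. It turns with the cover (its y stays along the hinge).
- cover_edge (a point): Point at the cover's left (+y) edge, half-way through its thickness, 90 mm from the hinge axis. It meets index_tip when the cover is in line with the index arm.
- index (a joint): Angle of the index arm in rad, measured as the cover's: set between 0.40 and 0.75 and clamped by friction. The cover is in line when joint cover equals this. Not to be moved.
- index_tip (a point): Point beside the end of the index arm, a slim dark steel bar 8 mm wide, 94 mm long, 10 mm thick, on the hinge axis at the cover's left (+y) side. The point lies 90 mm from the hinge axis, half-way through the bar's thickness, on the side facing the cover.
- pot_centre (a point): Bystander: centre of a white-lidded specimen pot 49 mm across, 65 mm tall, near the core. Leave alone.
- loose_cassette: Bystander: flat tissue cassette 29 x 41 x 6 mm lying near the core; origin at the centre of its underside. Leave alone.
- timer: Bystander: bench timer 32 x 66 x 67 mm standing at the right edge of the bench; origin at its underside. Leave alone.
- cassette_1: Bystander: flat tissue cassette 29 x 41 x 6 mm at the front right; origin at its underside. Leave alone.
- cassette_2: Bystander: flat tissue cassette 29 x 41 x 6 mm at the front right; origin at its underside. Leave alone.

How it is judged:
On the way, in this order (a step that is already met when the one before it is completed fails the run):
1. the core sits on the spindle's flange, let go (horizontal distance between core_centre and spindle_seat below 0.005 m and z of core_centre in the frame of spindle_seat below 0.028 m and angle between core_centre's own z axis and vertical below 0.1 rad and contact force between the fingers and core below 0.1 N), for 0.2 s.
2. the gripper holds the cover in line with the index arm (distance between cover_edge and index_tip below 0.009 m and contact force between the fingers and cover above 1 N), for 0.3 s.
At the end, for the whole second after the job is handed in: The gripper holds the cover (over 1 N), still, its edge point within 9 mm (about 6 degrees) of the index tip; the core sits on the flange: within 5 mm of the spindle axis, centre under 28 mm above the flange, upright, not touched by the fingers (all of step 1 and all of step 2 and velocity of joint cover between -0.05 and 0.05 rad/s); the arm keeps its last pose, push and grip.
It fails at once if the index arm was moved (distance of index_tip from where it was at the start of the episode above 0.006 m).
It fails at once if a bystander (pot, cassettes, timer) was pushed more than 20 mm (distance of any of pot_centre, loose_cassette, timer, cassette_1, cassette_2 from where it was at the start of the episode above 0.02 m).
It also fails if it takes over 48 s, if anything falls off the work surface, if the arm or the gripper's body presses on something with over 40 N, if the wrist force passes 120 N, or if a joint passes its speed limit or range.

### The arm

A 7-joint arm with a two-finger parallel gripper is mounted at the origin on a cart in front of the work surface, level with it; the furniture and walls round the work are solid. World frame = base frame: x ahead of the robot, y to its left, z up, the work surface at z = 0. Lengths are in m, angles in rad, forces in N, time in s.
With the tool pointing down it reaches from about 0.375 to 0.925 m from the base axis. Payload 3.1 kg.
Tool frame: the origin (TCP) lies at the very end of the fingers, on their centre line; the grasp point (between the pads) lies 19 mm behind it (env.tcp_to_grasp is the distance from the TCP to the grasp point, in m); z points along the fingers, y is the line along which they close (so a half turn about z gives the same grasp; the last joint's range is limited). The gripper opens to 85 mm and grips with 20 to 120 N. Pads are 22 mm wide; open, the fingers measure 114 mm over their backs; the gripper's body (76 mm by 85 mm) begins 54 mm behind the grasp point. The pads swing forward as they close: fully open they stand 13 mm farther back than shut.
Start: joints at [1.025, 0.383, 0.044, 1.598, -0.018, 1.161, -0.05], TCP at [0.281, -0.586, 0.231] pointing down, gripper open.
Joint ranges: [-2.61, 2.61], [-0.41, 2.15], [-1.48, 1.57], [0, 2.5], [-1.57, 4.71], [0.05, 1.97], [-2.85, 2.85]. Speed limits (rad/s): [2.79, 2.79, 3.14, 3.14, 3.14, 3.14, 3.14].

### API

Orientations are given as a rotation vector (axis times angle).
In Python, from bench import env gives the robot as it stands.
- The arm moves only by the tool drive_tool, never from a script. Its arguments are lists of equal length, an entry for each row: "delta_rot": the turn, a rotation vector about the tool's x, y, z in rad, a list of three; "linear": the shift along the tool's x, y, z in m, a list of three; "fingers": the closure, from 0 (fully open) to 1 (shut). A call has 1 to 12 rows; each row shifts and turns the commanded pose from where the row before left it, along the tool's axes as they then stand; what a row does not reach is not made up. A row lasts 1/12 s, in which the tool goes at most 41.7 mm and 7.16 degrees, less where a joint would pass 70% of its speed; a pose out of reach is approached as far as the arm can. A call is refused whole if a number of a shift passes 0.0417 or a number of a turn 0.125, either way. A call with a gripper value outside its range is refused whole. The fingers move at their own pace and stop on an object; "squeeze" is the grip in N (left out, the last holds). Time passes only in rows, so rows that do not move let the fingers close. It gives the time, the measured TCP pose, the force, the opening and the grip force at its end, in the units of the state.
- env.state(): the state, without advancing time (a new reading comes with each control period).
- env.grab_frame(name): name is "side" or "top" or "wrist"; returns (picture, depth): 420x560x3 uint8, red, green, blue; 420x560 float32, m along the optical axis (not along the pixel's ray), 0 where there is no reading.
- env.get_calibration(name): a dict with "fx", "fy", "cx", "cy" (pixels), "R" (3x3) and "t" (3): a world point X has camera coordinates R X + t. Camera axes: x right, y down, z forward; pixel columns grow to the right and rows downward; lengths in m; the calibration is good to about 2 mm. A picture is of the moment at which its call begins: read the wrist's pose just before it. get_calibration takes no time and is no camera call; for the wrist camera it gives the pose at the moment of the call.
- env.close_job(): hands the job in; it is judged then, once.
The state is a dict: "time_s": time; "q": joint angles; "dq": joint speeds; "effort": joint torques, N m; "position": TCP position; "tool_rot": TCP orientation; "contact_force": force on the tool from outside, world axes, zero at the start; "ft_torque": the same for the moment, N m; "opening": finger opening in m; "finger_force": force on a finger pad.
Only numpy, scipy, OpenCV 4.12 (cv2) and the standard library are available. Lean on these libraries where they do the work, as an engineer would, in place of code of your own. Each camera call takes 0.05 s, during which the arm holds its last target. There are 200 camera calls.

## Working session

There is one attempt and no reset: what is moved stays moved. The work goes in short steps, Python scripts to look and compute and a tool call to move; the robot and the scene stay as the last step left them, time stands still between calls to the robot, and variables do not carry over. Pictures are saved under pics/ and viewed, at most 10 in all, crops included, and the job is handed in when it is done.

Besides the shell and the picture viewer there is one more tool, called after "Request:" by a JSON object that holds its "method" and its "body". drive_tool: Moves the arm, as the interface text tells. Its arguments: {"type":"object","properties":{"delta_rot":{"type":"array"},"linear":{"type":"array"},"fingers":{"type":"array"},"squeeze":{"type":"number"}},"required":["delta_rot","linear","fingers"]}

```bash
mkdir -p pics; ls
cat > look.py <<'E'
import sys,cv2,numpy as np
from bench import env
def grab(name,tag):
    c=env.get_calibration(name); im,d=env.grab_frame(name)
    np.savez(f'pics/{tag}.npz',im=im,d=d,**{k:np.array(v) for k,v in c.items()})
    cv2.imwrite(f'pics/{tag}.png',im[:,:,::-1])
def world(tag):
    z=np.load(f'pics/{tag}.npz'); d=z['d']; v,u=np.mgrid[:420,:560]
    P=np.stack([(u-z['cx'])/z['fx']*d,(v-z['cy'])/z['fy']*d,d],-1)
    W=(P-z['t'])@z['R']; W[d==0]=np.nan
    return W,z
E
python3 - <<'E'
from look import *
grab('top','top0');grab('side','side0')
a=cv2.imread('pics/top0.png')
print({k:v for k,v in env.state().items()})
for n in('top','side'):
  c=env.get_calibration(n);print(n,c['fx'],(-np.array(c['R']).T@c['t']))
E
```

```text
pics
{'time_s': 0.1, 'q': array([ 1.02519743,  0.38378849,  0.04386475,  1.59942071, -0.01791488,
        1.16119287, -0.04987274]), 'dq': array([ 0.00206922, -0.00077855,  0.00020956, -0.0031882 , -0.00129274,
        0.00034037, -0.00100004]), 'effort': array([ 3.08267627e-03, -4.34730470e+01,  1.02997184e+00, -2.50455487e+01,
        1.10619390e-02,  5.43000206e-03, -4.95379012e-06]), 'position': array([ 0.28105516, -0.58514664,  0.22998869]), 'tool_rot': array([-3.06088203e+00, -6.97137047e-01,  1.03243843e-03]), 'contact_force': array([-0.73001186, -0.21826278,  0.20325295]), 'ft_torque': array([-0.02997367, -0.04490005,  0.00402311]), 'finger_force': 0.0, 'opening': 0.08533728828818533}
top 435.5144994354177 [ 0.41341826 -0.19144897  0.92152788]
side 494.56843154118604 [ 1.0222013  -0.2072651   1.01804615]
```

View pics/top0.png

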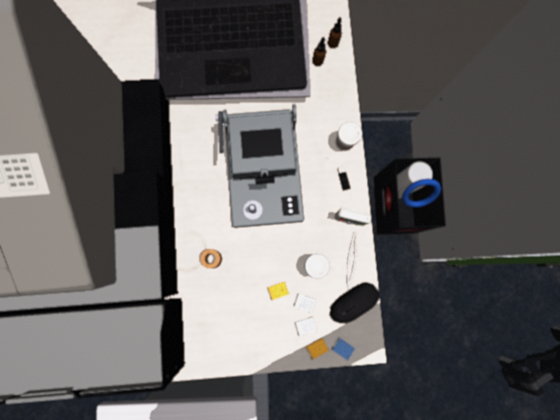

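View pics/side0.png

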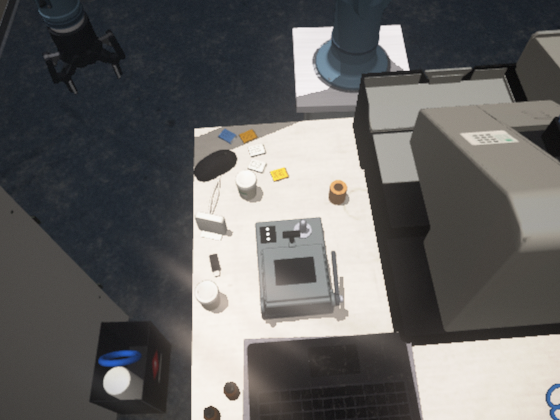

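The top view shows the core at about (210,259), the spindle at (253,210), the lift bar near (264,178) and the index arm at (222,130). The pot is at (316,266) and the cassettes are below it. Next I'll measure from depth.

Run:
```python
from look import *
np.set_printoptions(precision=4,suppress=True)
for t,boxes in (('top0',dict(core=(195,245,225,275),printer=(205,100,315,235))),('side0',dict(core=(325,175,350,210),printer=(245,205,350,325)))):
    W,z=world(t)
    for n,(a,b,c,d) in boxes.items():
        p=W[b:d,a:c].reshape(-1,3); im=z['im'][b:d,a:c].reshape(-1,3)
        if n=='core':
            q=p[(p[:,2]>.04)&(p[:,2]<.06)]; (cx,cy),r=cv2.minEnclosingCircle(q[:,:2].astype(np.float32)); print(t,'core',len(q),cx,cy,r,np.median(q[:,2]),q.min(0),q.max(0))
        else:
            for lo,hi,l in((.02,.036,'deck'),(.078,.1,'cover')):
                q=p[(p[:,2]>lo)&(p[:,2]<hi)]; r=cv2.minAreaRect(q[:,:2].astype(np.float32)); print(t,l,len(q),r,np.median(q[:,2]))
    a,b,c,d=boxes['printer']
    s=cv2.resize(z['im'][b:d,a:c],None,fx=5,fy=5,interpolation=cv2.INTER_CUBIC)[:,:,::-1]
    s=cv2.convertScaleAbs(s,alpha=1.6,beta=20)
    cv2.imwrite(f'pics/{t}_crop.png',cv2.resize(s,(500,int(500*s.shape[0]/s.shape[1])) if t=='side0' else (440,540)))
a=cv2.imread('pics/top0_crop.png');b=cv2.imread('pics/side0_crop.png');b=cv2.resize(b,(350,400))
o=np.zeros((540,790,3),np.uint8);o[:,:440]=a;o[:400,440:]=b;cv2.imwrite('pics/crops.png',o)
```

```text
top0 core 242 0.4340190589427948 -0.07627461850643158 0.020081263035535812 0.04976246913782571 [ 0.4153 -0.0962  0.0407] [ 0.4532 -0.0569  0.0541]
top0 deck 3496 ((0.60483717918396, -0.18845118582248688), (0.20834733545780182, 0.1501404196023941), 3.3654651641845703) 0.028588432507178664
top0 cover 4210 ((0.6573277115821838, -0.17926424741744995), (0.14131781458854675, 0.1605268120765686), 4.247740268707275) 0.09526001408296289
side0 core 191 0.4349643290042877 -0.07651400566101074 0.0212725717574358 0.04870462742963414 [ 0.4138 -0.0962  0.04  ] [ 0.456  -0.057   0.0548]
side0 deck 1944 ((0.6147544980049133, -0.18743157386779785), (0.22500409185886383, 0.14986518025398254), 3.531386375427246) 0.027908161476003467
side0 cover 4099 ((0.658948540687561, -0.17813712358474731), (0.14486098289489746, 0.16040325164794922), 3.934701919555664) 0.09444234656003844
```

View pics/crops.png

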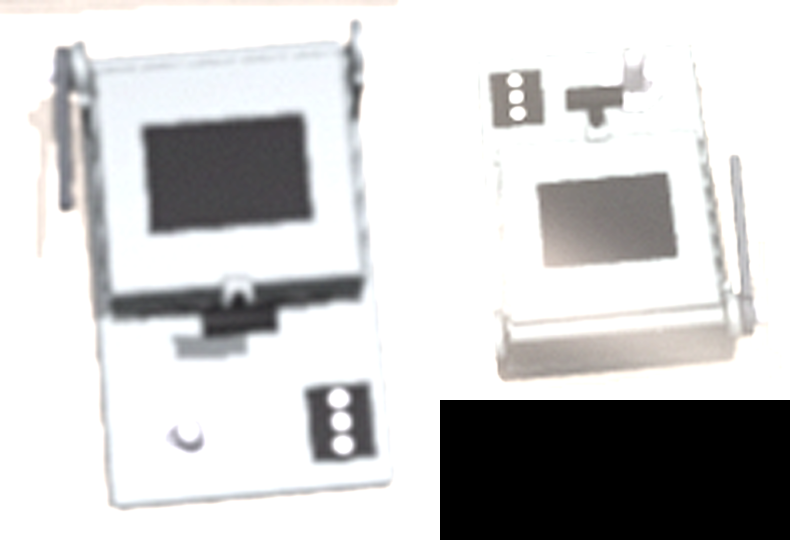

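The crops show the spindle tip at crop (187,432) in the top view, the lift bar at (240,320), and the index arm raised at (65,130). The printer is yawed about 4°. Now I'll fit the spindle, bar and index.

Run:
```python
from look import *
np.set_printoptions(precision=4,suppress=True)
yaw=np.radians(3.8); c,s=np.cos(yaw),np.sin(yaw); Rz=np.array([[c,-s,0],[s,c,0],[0,0,1]])
for t in('top0','side0'):
    W,z=world(t); I=z['im'].astype(int).sum(-1)
    p=W.reshape(-1,3); I=I.ravel(); ok=~np.isnan(p[:,0]); p,I=p[ok],I[ok]
    # printer axes: deck front edge / sides using low z deck points
    L=p@Rz  # printer-aligned coords
    near=(abs(p[:,0]-.62)<.15)&(abs(p[:,1]+.185)<.11)
    D=L[near&(L[:,2]>.02)&(L[:,2]<.034)]
    C=L[near&(L[:,2]>.084)&(L[:,2]<.1)]
    pr=lambda n,q:print(t,n,len(q),'min',np.percentile(q,3,axis=0),'max',np.percentile(q,97,axis=0),'med',np.median(q,0))
    pr('deck',D);pr('cover',C)
    # spindle
    S=p[(abs(p[:,0]-.545)<.05)&(p[:,1]>-.2)&(p[:,1]<-.12)&(p[:,2]>.045)&(p[:,2]<.08)];pr('spin',S)
    B=L[near&(L[:,2]>.1)&(I<200)&(p[:,0]<.62)];pr('bar',B)
    X=L[near&(L[:,2]>.1)&(p[:,1]>-.12)];
    if len(X)>3:
        pr('index',X); k=np.polyfit(X[:,0],X[:,2],1); print('slope ang',np.arctan(-k[0]),k)
    F=L[near&(L[:,0]<D[:,0].min()+.12)&(L[:,2]>.02)&(L[:,2]<.034)]
    # yaw fit: front deck edge
    e=p[near&(p[:,2]>.02)&(p[:,2]<.034)]; ys=np.linspace(-.24,-.13,12); fx=[(e[abs(e[:,1]-y)<.005,0]).min() for y in ys]; print('front yaw',-np.arctan(np.polyfit(ys,fx,1)[0]))
```

```text
top0 deck 3461 min [ 0.4896 -0.3002  0.025 ] max [ 0.6432 -0.1556  0.0325] med [ 0.5391 -0.2282  0.0286]
top0 cover 4095 min [ 0.586  -0.2893  0.0887] max [ 0.7045 -0.1646  0.0986] med [ 0.6456 -0.2271  0.0953]
top0 spin 61 min [ 0.524  -0.1691  0.0498] max [ 0.5948 -0.1432  0.0739] med [ 0.5302 -0.163   0.0683]
top0 bar 138 min [ 0.558  -0.2433  0.1029] max [ 0.5752 -0.2113  0.1161] med [ 0.5639 -0.2269  0.1127]
top0 index 160 min [ 0.6205 -0.161   0.1007] max [ 0.7031 -0.1479  0.1327] med [ 0.6562 -0.1523  0.1169]
slope ang 0.386428649095923 [-0.4069  0.3842]
front yaw 0.06208322149386784
side0 deck 1901 min [ 0.4922 -0.3007  0.0232] max [ 0.708  -0.1548  0.0324] med [ 0.534  -0.2434  0.0278]
side0 cover 3973 min [ 0.5895 -0.2888  0.0871] max [ 0.7086 -0.1619  0.0981] med [ 0.6555 -0.227   0.0945]
side0 spin 65 min [ 0.5287 -0.1692  0.0467] max [ 0.5403 -0.156   0.072 ] med [ 0.5368 -0.1628  0.0655]
side0 bar 19 min [ 0.5696 -0.2339  0.1009] max [ 0.5776 -0.2137  0.1129] med [ 0.5715 -0.2275  0.1078]
side0 index 187 min [ 0.6249 -0.1552  0.1006] max [ 0.7047 -0.1474  0.1321] med [ 0.659  -0.1518  0.1151]
slope ang 0.3988698141537203 [-0.4215  0.3939]
front yaw 0.05845881194297478
```

Request:
{"method": "drive_tool", "body": {"delta_rot": [[0,0,0.0965],[0,0,0.0965],[0,0,0.0965],[0,0,0.0965],[0,0,0]], "linear": [[0,0,0],[0,0,0],[0,0,0],[0,0,0],[0,0,0]], "fingers": [0,0,0,0,0]}}

```text
time_s: 0.52
position: [0.2813, -0.5854, 0.2305]
tool_rot: [-3.139, -0.095, 0.001]
contact_force: [-0.7, -0.2, 0.6]
opening: 0.0853
finger_force: 0.0
```

Request:
{"method": "drive_tool", "body": {"delta_rot": [[0,0,0],[0,0,0],[0,0,0],[0,0,0],[0,0,0],[0,0,0],[0,0,0],[0,0,0],[0,0,0],[0,0,0],[0,0,0],[0,0,0]], "linear": [[0.017,-0.0375,0],[0.017,-0.0375,0],[0.017,-0.0375,0],[0.017,-0.0375,0],[0.017,-0.0375,0],[0.017,-0.0375,0],[0.017,-0.0375,0],[0.017,-0.0375,0],[0.017,-0.0375,0],[0.017,-0.0375,0],[0.017,-0.0375,0],[0,0,0]], "fingers": [0,0,0,0,0,0,0,0,0,0,0,0]}}

```text
time_s: 1.52
position: [0.4459, -0.1525, 0.2316]
tool_rot: [-3.135, -0.124, -0.004]
contact_force: [0.6, 0.6, 0.7]
opening: 0.0851
finger_force: 0.0
```

```bash
cat > rel.py <<'E'
import numpy as np
from bench import env
from scipy.spatial.transform import Rotation as Ro
np.set_printoptions(precision=4,suppress=True)
def rel(p,yaw=.061):
    s=env.state(); R=Ro.from_rotvec(s['tool_rot'])
    T=np.array([[np.cos(yaw),np.sin(yaw),0],[np.sin(yaw),-np.cos(yaw),0],[0,0,-1]])
    print('t',s['time_s'],'pos',s['position'],'open',s['opening'],'F',s['contact_force'],s['finger_force'])
    print('lin',R.inv().apply(np.array(p)-s['position']),'rot',(R.inv()*Ro.from_matrix(T)).as_rotvec())
E
python3 - <<'E'
from look import *
from rel import rel
grab('wrist','w1'); rel((.4345,-.0764,.15))
W,z=world('w1'); print(-z['R'].T@z['t'])
yaw=.061; c,s=np.cos(yaw),np.sin(yaw); Rz=np.array([[c,-s,0],[s,c,0],[0,0,1]])
# index fit with earlier pics
for t in('top0','side0'):
    W,z=world(t);p=W.reshape(-1,3);p=p[~np.isnan(p[:,0])];L=p@Rz
    m=(abs(p[:,0]-.66)<.06)&(L[:,1]>-.163)&(L[:,1]<-.14)&(L[:,2]>.09)&(L[:,0]<.68)
    X=L[m]; vx,vy,x0,y0=cv2.fitLine(X[:,[0,2]].astype(np.float32),cv2.DIST_HUBER,0,.005,.005).ravel(); print(t,len(X),np.arctan(-vy/vx),x0,y0,X.min(0),X.max(0))
E
```

```text
t 1.5667 pos [ 0.4443 -0.157   0.2314] open 0.0855566283600304 F [-0.1337 -1.3978 -0.8973] 0.0
lin [-0.0038 -0.081   0.0815] rot [-0.0011 -0.0008  0.0143]
[ 0.512  -0.1477  0.3748]
top0 121 0.41570354 0.6525362 0.11952075 [ 0.6137 -0.1629  0.0916] [ 0.6795 -0.1441  0.1348]
side0 150 0.43744323 0.6417973 0.12438411 [ 0.5984 -0.1629  0.091 ] [ 0.6799 -0.1435  0.134 ]
```

View pics/w1.png

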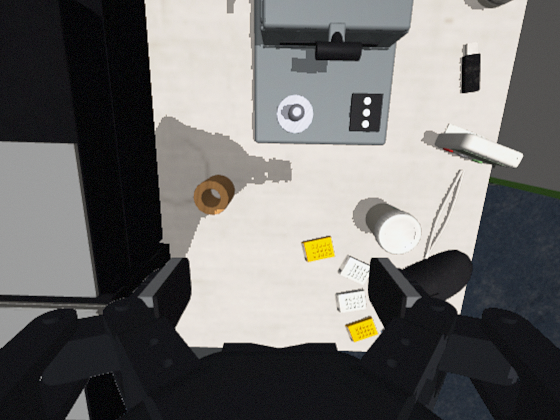

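The wrist view is clear: flange (white disc) at (294,113), spindle in its centre, core at (213,195), lift bar at (338,50). I'll retake it now that the arm has settled and fit the flange, core and bar.

Run:
```python
from look import *
from rel import rel
grab('wrist','w2'); W,z=world('w2'); im=z['im'].astype(int); 
p=W.reshape(-1,3); g=im.reshape(-1,3)
u=np.tile(np.arange(560),420); v=np.repeat(np.arange(420),560)
m=(abs(u-294)<26)&(abs(v-113)<26)
F=p[m&(abs(p[:,2]-.031)<.008)&(g.min(1)>170)]; print('flange',len(F),cv2.minEnclosingCircle(F[:,:2].astype(np.float32)),np.median(F,0),F.min(0),F.max(0))
S=p[m&(p[:,2]>.064)];print('tip',len(S),S.mean(0),S.min(0),S.max(0))
m=(abs(u-213)<30)&(abs(v-195)<30)
C=p[m&(p[:,2]>.044)&(p[:,2]<.056)];print('core',len(C),cv2.minEnclosingCircle(C[:,:2].astype(np.float32)),np.median(C,0),C.min(0),C.max(0))
m=(abs(u-338)<30)&(abs(v-50)<14)&(g.max(1)<60)
B=p[m&(p[:,2]>.095)];print('bar',len(B),np.median(B,0),np.percentile(B,3,axis=0),np.percentile(B,97,axis=0))
rel((.4345,-.0764,.15))
```

```text
flange 790 ((0.5329894423484802, -0.16147643327713013), 0.020536139607429504) [ 0.5309 -0.1629  0.0315] [ 0.5129 -0.1817  0.0271] [ 0.5531 -0.142   0.0384]
tip 216 [ 0.5319 -0.1617  0.0691] [ 0.5244 -0.1697  0.0643] [ 0.5396 -0.1545  0.0732]
core 753 ((0.43492504954338074, -0.07597187906503677), 0.020058298483490944) [ 0.4356 -0.0761  0.0502] [ 0.4154 -0.0957  0.044 ] [ 0.4543 -0.0561  0.0528]
bar 851 [ 0.5779 -0.1882  0.1132] [ 0.5723 -0.2051  0.1062] [ 0.5857 -0.1714  0.1152]
t 1.6167 pos [ 0.4432 -0.1604  0.2312] open 0.0852627422059759 F [-0.3    -0.8698  0.311 ] 0.0
lin [-0.0028 -0.0844  0.0812] rot [0.0002 0.0002 0.0088]
```

Request:
{"method": "drive_tool", "body": {"delta_rot": [[0,0,0],[0,0,0],[0,0,0],[0,0,0],[0,0,0]], "linear": [[0,-0.028,0.025],[0,-0.028,0.025],[0,-0.028,0.025],[0,0,0],[0,0,0]], "fingers": [0,0,0,0,0]}}

```text
time_s: 2.03
position: [0.4353, -0.0789, 0.1545]
tool_rot: [-3.14, -0.101, 0.007]
contact_force: [0.4, -0.6, 1.1]
opening: 0.0852
finger_force: 0.0
```

```bash
python3 -c "
from rel import rel
rel((.4348,-.0762,.024))"
```

```text
t 2.0333 pos [ 0.4353 -0.0789  0.1545] open 0.08516753681309973 F [ 0.378  -0.6091  1.0798] 0.0
lin [ 0.0003 -0.0026  0.1305] rot [-0.0005  0.0047  0.0032]
```

Request:
{"method": "drive_tool", "body": {"delta_rot": [[0,0,0],[0,0,0],[0,0,0],[0,0,0],[0,0,0],[0,0,0],[0,0,0],[0,0,0],[0,0,0],[0,0,0],[0,0,0],[0,0,0]], "linear": [[0,-0.002,0.03],[0,0,0.03],[0,0,0.03],[0,0,0.03],[0,0,0.015],[0,0,0.003],[0,0,0],[0,0,0],[0,0,0],[0,0,0],[0,0,0],[0,0,0]], "fingers": [0,0,0,0,0,0,0,1,1,1,1,1], "squeeze": 25}}

```text
time_s: 3.03
position: [0.4387, -0.0772, 0.0197]
tool_rot: [3.139, 0.097, 0.004]
contact_force: [-1.1, -0.3, 5.9]
opening: 0.0394
finger_force: 24.8
```

Request:
{"method": "drive_tool", "body": {"delta_rot": [[0,0,0],[0,0,0],[0,0,0],[0,0,0]], "linear": [[0,0,0],[0,0,0],[0,0,0],[0,0,0]], "fingers": [1,1,1,1]}}

```text
time_s: 3.37
position: [0.4386, -0.0772, 0.0197]
tool_rot: [3.139, 0.097, 0.004]
contact_force: [-1.0, -0.8, 6.5]
opening: 0.0389
finger_force: 24.8
```

Request:
{"method": "drive_tool", "body": {"delta_rot": [[0,0,0],[0,0,0],[0,0,0],[0,0,0],[0,0,0],[0,0,0]], "linear": [[0,0,-0.02],[0,0,-0.03],[0,0,-0.03],[0,0,-0.02],[0,0,0],[0,0,0]], "fingers": [1,1,1,1,1,1]}}

```text
time_s: 3.87
position: [0.4385, -0.077, 0.1198]
tool_rot: [3.139, 0.097, 0.006]
contact_force: [0.3, 0.2, -0.9]
opening: 0.0395
finger_force: 25.6
```

Run:
```python
from look import *
from rel import rel
grab('wrist','w3');grab('top','t3'); rel((.5325,-.1617,.12))
W,z=world('w3'); p=W.reshape(-1,3); g=z['im'].reshape(-1,3).astype(int)
m=(g[:,0]>g[:,2]+35)&(abs(p[:,0]-.436)<.04)&(abs(p[:,1]+.077)<.04)&(p[:,2]>.1)
C=p[m]; print(len(C),C.min(0),C.max(0)); zt=np.percentile(C[:,2],95); C=C[C[:,2]>zt-.008]; print(cv2.minEnclosingCircle(C[:,:2].astype(np.float32)),zt,C.min(0),C.max(0))
a=cv2.imread('pics/w3.png');b=cv2.imread('pics/t3.png')[170:310,150:330];b=cv2.resize(b,(540,420));cv2.imwrite('pics/c3.png',cv2.resize(np.hstack([a,b]),(800,305)))
```

```text
t 3.9667 pos [ 0.4363 -0.0767  0.1176] open 0.03910724747924015 F [-0.2542  0.2194 -1.032 ] 25.64693994820118
lin [ 0.0908  0.0908 -0.0026] rot [-0.0002  0.0016  0.001 ]
8058 [ 0.4154 -0.0964  0.1017] [ 0.455  -0.0573  0.1523]
((0.43520209193229675, -0.07711881399154663), 0.02008860558271408) 0.1510709479261261 [ 0.4154 -0.0964  0.1431] [ 0.455  -0.0573  0.1523]
```

View pics/c3.png

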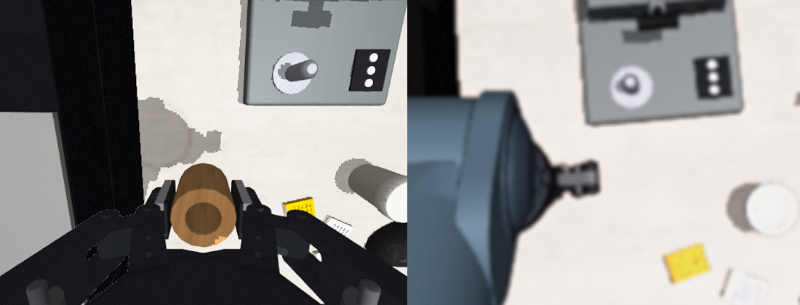

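The core is held upright at about (205,205) in the left picture, and the spindle is clear at (300,70). I'll move it over the spindle and re-measure.

Request:
{"method": "drive_tool", "body": {"delta_rot": [[0,0,0],[0,0,0],[0,0,0],[0,0,0],[0,0,0],[0,0,0],[0,0,0],[0,0,0]], "linear": [[0.023,0.0226,0],[0.023,0.0226,0],[0.023,0.0226,0],[0.0229,0.0226,0],[0,0,0],[0,0,0],[0,0,0],[0,0,0]], "fingers": [1,1,1,1,1,1,1,1]}}

```text
time_s: 4.63
position: [0.5327, -0.1599, 0.1168]
tool_rot: [-3.138, -0.099, 0.006]
contact_force: [-0.0, 0.4, -0.1]
opening: 0.0392
finger_force: 25.6
```

```bash
cat > core.py <<'E'
from look import *
from rel import rel
def core(tag,x,y):
    grab('wrist',tag)
    W,z=world(tag); p=W.reshape(-1,3); g=z['im'].reshape(-1,3).astype(int)
    m=(g[:,0]>g[:,2]+35)&(abs(p[:,0]-x)<.04)&(abs(p[:,1]-y)<.04)&(p[:,2]>.04)
    C=p[m]; zt=np.percentile(C[:,2],95); C=C[C[:,2]>zt-.008]; c=cv2.minEnclosingCircle(C[:,:2].astype(np.float32)); print(c,zt)
E
python3 - <<'E'
from core import *
rel((.5325,-.1617,.12));core('w4',.5325,-.1617)
E
```

```text
t 4.6333 pos [ 0.5327 -0.1599  0.1168] open 0.039207486572742915 F [-0.0064  0.3633 -0.1449] 25.648838030174375
lin [-0.0004  0.0018 -0.0032] rot [-0.0017  0.0035  0.0023]
((0.5291833281517029, -0.16007153689861298), 0.020290855318307877) 0.14794732572341673
```

Request:
{"method": "drive_tool", "body": {"delta_rot": [[0,0,0],[0,0,0],[0,0,0],[0,0,0],[0,0,0]], "linear": [[0.0033,0.0018,0],[0,0,0.01],[0,0,0.01],[0,0,0],[0,0,0]], "fingers": [1,1,1,1,1]}}

```text
time_s: 5.1
position: [0.5365, -0.1625, 0.0968]
tool_rot: [-3.139, -0.097, 0.005]
contact_force: [-1.2, -0.4, -0.6]
opening: 0.039
finger_force: 25.6
```

Run:
```python
from core import *
rel((.5325,-.1617,.12));core('w5',.5325,-.1617)
```

```text
t 5.1 pos [ 0.5365 -0.1625  0.0968] open 0.03902027509071625 F [-1.1872 -0.4247 -0.6211] 25.644784374162555
lin [-0.0041 -0.0011 -0.0232] rot [-0.0011  0.0031  0.0011]
((0.5334184765815735, -0.16260872781276703), 0.02018808200955391) 0.1279805992850869
```

Within 1 mm, so I'll lower it.

Request:
{"method": "drive_tool", "body": {"delta_rot": [[0,0,0],[0,0,0],[0,0,0],[0,0,0],[0,0,0],[0,0,0]], "linear": [[-0.0008,-0.0008,0.008],[0,0,0.008],[0,0,0.008],[0,0,0.008],[0,0,0],[0,0,0]], "fingers": [1,1,1,1,1,1]}}

```text
time_s: 5.65
position: [0.5363, -0.162, 0.0652]
tool_rot: [-3.139, -0.097, 0.003]
contact_force: [-0.3, -1.2, -0.9]
opening: 0.0395
finger_force: 25.6
```

Request:
{"method": "drive_tool", "body": {"delta_rot": [[0,0,0],[0,0,0],[0,0,0],[0,0,0],[0,0,0]], "linear": [[0,0,0.005],[0,0,0.005],[0,0,0.003],[0,0,0],[0,0,0]], "fingers": [1,1,1,1,1]}}

```text
time_s: 6.07
position: [0.5369, -0.1621, 0.053]
tool_rot: [-3.14, -0.097, 0.001]
contact_force: [0.5, 0.4, -1.0]
opening: 0.0394
finger_force: 25.6
```

Run:
```python
from core import *
rel((.5325,-.1617,.12));core('w6',.5325,-.1617)
```

```text
t 6.0667 pos [ 0.5369 -0.1621  0.053 ] open 0.039350320503429556 F [ 0.4685  0.3706 -1.0009] 25.64873001538217
lin [-0.0044 -0.0007 -0.067 ] rot [-0.0002  0.0005  0.0009]
((0.5335212349891663, -0.1622702032327652), 0.020117493346333504) 0.08422348313102147
```

Request:
{"method": "drive_tool", "body": {"delta_rot": [[0,0,0],[0,0,0],[0,0,0],[0,0,0],[0,0,0],[0,0,0],[0,0,0],[0,0,0],[0,0,0],[0,0,0],[0,0,0],[0,0,0]], "linear": [[0,0,0.001],[0,0,0],[0,0,0],[0,0,0],[0,0,0],[0,0,0],[0,0,0],[0,0,-0.02],[0,0,-0.03],[0,0,-0.04],[0,0,-0.04],[0,0,0]], "fingers": [1,1,0,0,0,0,0,0,0,0,0,0]}}

```text
time_s: 7.12
position: [0.5436, -0.1636, 0.1917]
tool_rot: [3.135, 0.097, 0.026]
contact_force: [1.5, 0.9, 1.5]
opening: 0.0853
finger_force: 0.0
```

Run:
```python
from core import *
core('w7',.5325,-.1617);rel((.5325,-.1617,.12));grab('top','t7')
a=cv2.imread('pics/w7.png');b=cv2.imread('pics/t7.png')[90:240,190:330];b=cv2.resize(b,(420,420));cv2.imwrite('pics/c7.png',cv2.resize(np.hstack([a,b]),(800,343)))
```

```text
((0.5338186025619507, -0.1626078188419342), 0.020270420238375664) 0.08234150145793849
t 7.1667 pos [ 0.5416 -0.1632  0.1883] open 0.08547898926934312 F [ 0.5906 -0.2899  0.3006] 0.0
lin [-0.0098 -0.0023  0.0682] rot [ 0.0042 -0.0117  0.0006]
```

View pics/c7.png

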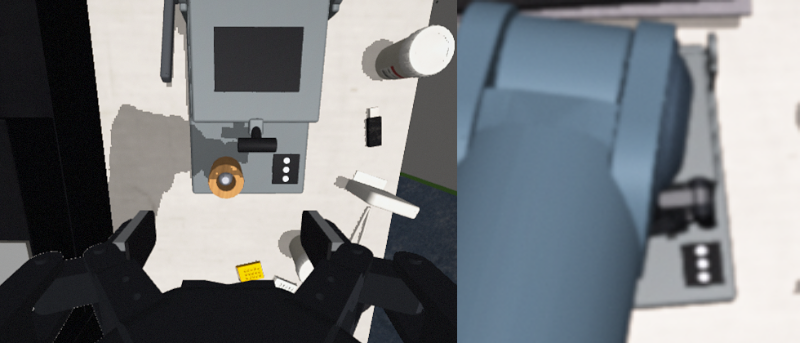

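The core sits on the flange: its top is at 0.082 and it is centred within 2 mm. The bar is at (257,145) in the left picture. I'll back off, raise, and turn 90° so the fingers close across the bar.

Request:
{"method": "drive_tool", "body": {"delta_rot": [[0,0,0],[0,0,0],[0,0,0.12],[0,0,0.12],[0,0,0.12],[0,0,0.12]], "linear": [[-0.02,0.01,-0.035],[-0.02,0.01,-0.035],[0,0,0],[0,0,0],[0,0,0],[0,0,0]], "fingers": [0,0,0,0,0,0]}}

```text
time_s: 7.72
position: [0.497, -0.1845, 0.2504]
tool_rot: [-3.071, 0.662, 0.006]
contact_force: [-0.1, -0.2, -0.0]
opening: 0.0855
finger_force: 0.0
```

```bash
python3 -c "
from rel import rel,env
rel((.5,-.19,.26)); print(env.state()['q'])"
```

```text
t 7.7167 pos [ 0.497  -0.1845  0.2504] open 0.08551654677912844 F [-0.0609 -0.1786 -0.0464] 0.0
lin [ 0.0049  0.0038 -0.0096] rot [-0.0004  0.0036 -0.4856]
[ 0.4644  0.1523 -0.2041  1.8527  0.0337  1.1434 -1.7469]
```

q7 is nearing its limit in this direction, so I'll turn the other way.

Request:
{"method": "drive_tool", "body": {"delta_rot": [[0,0,-0.12],[0,0,-0.12],[0,0,-0.12],[0,0,-0.12],[0,0,-0.12],[0,0,-0.12],[0,0,-0.12],[0,0,-0.12],[0,0,-0.12],[0,0,-0.12],[0,0,-0.12],[0,0,-0.12]], "linear": [[0,0,0],[0,0,0],[0,0,0],[0,0,0],[0,0,0],[0,0,0],[0,0,0],[0,0,0],[0,0,0],[0,0,0],[0,0,0],[0,0,0]], "fingers": [0.5,0.5,0.5,0.5,0.5,0.5,0.5,0.5,0.5,0.5,0.5,0.5]}}

```text
time_s: 8.72
position: [0.497, -0.1842, 0.2499]
tool_rot: [-2.733, -1.543, 0.004]
contact_force: [-0.2, 0.7, -0.0]
opening: 0.0426
finger_force: 0.0
```

Request:
{"method": "drive_tool", "body": {"delta_rot": [[0,0,-0.12],[0,0,-0.12],[0,0,-0.12],[0,0,-0.12],[0,0,-0.12],[0,0,-0.017],[-0.1,0,0],[-0.1,0,0],[-0.1,0,0],[-0.1,0,0],[0,0,0],[0,0,0]], "linear": [[0,0,0],[0,0,0],[0,0,0],[0,0,0],[0,0,0],[0,0,0],[0,0,0],[0,0,0],[0,0,0],[0,0,0],[0,0,0],[0,0,0]], "fingers": [0.5,0.5,0.5,0.5,0.5,0.5,0.5,0.5,0.5,0.5,0.5,0.5]}}

```text
time_s: 9.72
position: [0.4959, -0.1846, 0.2501]
tool_rot: [1.946, 2.074, 0.417]
contact_force: [0.1, 0.9, -0.1]
opening: 0.0429
finger_force: 0.0
```

```bash
cat > bar.py <<'E'
import numpy as np
from bench import env
from scipy.spatial.transform import Rotation as Ro
np.set_printoptions(precision=4,suppress=True)
yaw=.061; ex=np.array([np.cos(yaw),np.sin(yaw),0]); ey=np.array([-np.sin(yaw),np.cos(yaw),0]); ez=np.array([0,0,1.])
H=np.array([.579,-.188,.107])+.138*ex-.022*ez   # hinge middle
def target(a,ahead,tilt0=.7,dy=-.004):
    """TCP for cover angle a, TCP 'ahead' m past bar centre; tilt from vertical tilt0-a"""
    b=H+ex*(-.138*np.cos(a)+.022*np.sin(a))+ez*(.138*np.sin(a)+.022*np.cos(a))+dy*ey
    t=tilt0-a; z=ex*np.sin(t)-ez*np.cos(t); x=ey; y=np.cross(z,x)
    return b+ahead*z,Ro.from_matrix(np.stack([x,y,z],1))
def rel(a,ahead,**k):
    s=env.state(); R=Ro.from_rotvec(s['tool_rot']); p,T=target(a,ahead,**k)
    print('t',s['time_s'],'pos',s['position'],'q',s['q'],'open',s['opening'],'F',s['contact_force'],s['finger_force'])
    print('lin',R.inv().apply(p-s['position']),'rot',(R.inv()*T).as_rotvec(),'target',p)
E
python3 -c "
from bar import *
rel(0,-.07)"
```

```text
t 9.7167 pos [ 0.4959 -0.1846  0.2501] q [ 0.7341 -0.043  -0.3419  2.1111 -0.2798  0.733   0.6304] open 0.042855728969464796 F [ 0.0793  0.8768 -0.0566] 0.0
lin [-0.0128  0.0003  0.0971] rot [-0.3054 -0.0038  0.0017] target [ 0.5342 -0.1947  0.1605]
```

Request:
{"method": "drive_tool", "body": {"delta_rot": [[-0.1,0,0],[-0.1,0,0],[0,0,0],[0,0,0]], "linear": [[-0.006,0,0.015],[-0.006,0,0.015],[0,0,0],[0,0,0]], "fingers": [0.65,0.65,0.65,0.65]}}

```text
time_s: 10.05
position: [0.5113, -0.1921, 0.2277]
tool_rot: [1.838, 1.972, 0.588]
contact_force: [-0.2, 0.7, 0.8]
opening: 0.0298
finger_force: 0.0
```

```bash
python3 -c "
from bar import *
rel(0,-.04,tilt0=.6)"
```

```text
t 10.05 pos [ 0.5113 -0.1921  0.2277] q [ 0.744  -0.0311 -0.2913  2.2151 -0.5998  0.5277  0.9788] open 0.029782930004226067 F [-0.1983  0.6527  0.8374] 0.0
lin [-0.0051 -0.0096  0.0981] rot [-0.027  -0.0119  0.0053] target [ 0.5567 -0.1934  0.14  ]
```

Request:
{"method": "drive_tool", "body": {"delta_rot": [[0,-0.01,0.005],[0,0,0],[0,0,0],[0,0,0],[0,0,0]], "linear": [[-0.0025,-0.003,0.033],[-0.0025,-0.003,0.033],[0,-0.003,0.032],[0,0,0],[0,0,0]], "fingers": [0.65,0.65,0.65,0.65,0.65]}}

```text
time_s: 10.47
position: [0.5593, -0.1928, 0.1409]
tool_rot: [1.839, 1.963, 0.583]
contact_force: [0.3, 0.3, 0.1]
opening: 0.0298
finger_force: 0.0
```

Run:
```python
from bar import *
rel(0,.010,tilt0=.6)
from look import *
grab('wrist','w8');grab('side','s8')
a=cv2.imread('pics/w8.png');b=cv2.imread('pics/s8.png')[190:330,230:360];b=cv2.resize(b,(390,420));cv2.imwrite('pics/c8.png',cv2.resize(np.hstack([a,b]),(800,353)))
```

```text
t 10.4667 pos [ 0.5593 -0.1928  0.1409] q [ 0.7131  0.2003 -0.3381  2.1976 -0.6726  0.2946  1.0667] open 0.02981436264624251 F [0.3014 0.2863 0.1105] 0.0
lin [-0.0006 -0.0015  0.0493] rot [-0.0244 -0.0043  0.003 ] target [ 0.5849 -0.1916  0.0987]
```

View pics/c8.png

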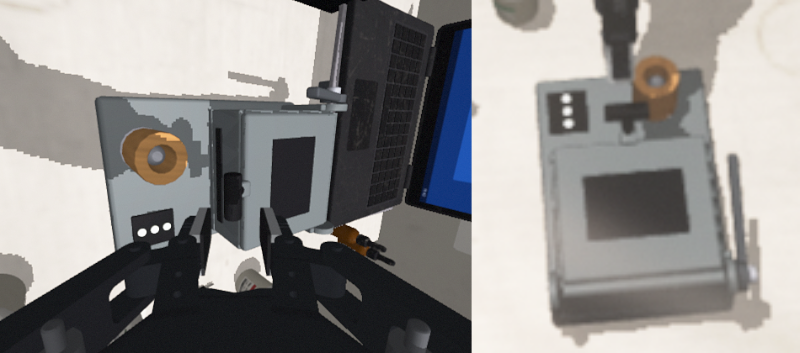

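The bar, at (233,195), lies centred between the fingers (205 and 268) and the core is clear. I'll advance and grip.

Request:
{"method": "drive_tool", "body": {"delta_rot": [[0,0,0],[0,0,0],[0,0,0],[0,0,0],[0,0,0],[0,0,0]], "linear": [[0,-0.0015,0.012],[0,0,0.012],[0,0,0.012],[0,0,0.012],[0,0,0],[0,0,0]], "fingers": [0.65,0.65,0.65,0.65,0.65,0.65]}}

```text
time_s: 11.07
position: [0.5834, -0.194, 0.1029]
tool_rot: [1.836, 1.956, 0.58]
contact_force: [-0.3, -0.4, 0.4]
opening: 0.0298
finger_force: 0.0
```

Run:
```python
from bar import *
rel(0,.010,tilt0=.6)
```

```text
t 11.0667 pos [ 0.5834 -0.194   0.1029] q [ 0.7151  0.3132 -0.3726  2.1703 -0.7095  0.1946  1.1186] open 0.029843951563600788 F [-0.3428 -0.4431  0.3641] 0.0
lin [ 0.0023 -0.0009  0.0044] rot [-0.0201  0.0024  0.0031] target [ 0.5849 -0.1916  0.0987]
```

Request:
{"method": "drive_tool", "body": {"delta_rot": [[0,0,0],[0,0,0],[0,0,0],[0,0,0],[0,0,0],[0,0,0],[0,0,0]], "linear": [[0.001,-0.0005,0.004],[0,0,0],[0,0,0],[0,0,0],[0,0,0],[0,0,0],[0,0,0]], "fingers": [0.65,1,1,1,1,1,1], "squeeze": 60}}

```text
time_s: 11.65
position: [0.5845, -0.1926, 0.0983]
tool_rot: [1.837, 1.957, 0.58]
contact_force: [-3.4, 1.0, 6.6]
opening: 0.0115
finger_force: 58.3
```

Run:
```python
from bar import *
rel(0,.010,tilt0=.6)
for a in np.arange(.05,.56,.05):
    p,T=target(a-.05,.01,tilt0=.6); q,U=target(a,.01,tilt0=.6); print(a,T.inv().apply(q-p),(T.inv()*U).as_rotvec())
# refine the index angle: bar top-surface line with known hinge
```

```text
t 11.65 pos [ 0.5845 -0.1926  0.0983] q [ 0.7152  0.324  -0.3775  2.17   -0.7137  0.1843  1.1231] open 0.011504901048940351 F [-3.433   0.961   6.6343] 58.28721642494202
lin [ 0.0009  0.0006 -0.0002] rot [-0.0211  0.0018  0.0024] target [ 0.5849 -0.1916  0.0987]
0.05 [ 0.      0.0044 -0.005 ] [ 0.05  0.   -0.  ]
0.1 [-0.      0.0044 -0.005 ] [ 0.05  0.   -0.  ]
0.15000000000000002 [-0.      0.0044 -0.005 ] [ 0.05 -0.    0.  ]
0.2 [ 0.      0.0044 -0.005 ] [ 0.05  0.   -0.  ]
0.25 [-0.      0.0044 -0.005 ] [0.05 0.   0.  ]
0.3 [ 0.      0.0044 -0.005 ] [ 0.05  0.   -0.  ]
0.35000000000000003 [-0.      0.0044 -0.005 ] [ 0.05  0.   -0.  ]
0.4 [-0.      0.0044 -0.005 ] [ 0.05 -0.    0.  ]
0.45 [ 0.      0.0044 -0.005 ] [0.05 0.   0.  ]
0.5 [-0.      0.0044 -0.005 ] [ 0.05 -0.    0.  ]
0.55 [ 0.      0.0044 -0.005 ] [ 0.05  0.   -0.  ]
```

Request:
{"method": "drive_tool", "body": {"delta_rot": [[0.025,0,0],[0.025,0,0],[0.025,0,0],[0.025,0,0],[0.025,0,0],[0.025,0,0],[0.025,0,0],[0.025,0,0],[0.025,0,0],[0.025,0,0],[0.025,0,0],[0.025,0,0]], "linear": [[0,0.0022,-0.0025],[0,0.0022,-0.0025],[0,0.0022,-0.0025],[0,0.0022,-0.0025],[0,0.0022,-0.0025],[0,0.0022,-0.0025],[0,0.0022,-0.0025],[0,0.0022,-0.0025],[0,0.0022,-0.0025],[0,0.0022,-0.0025],[0,0.0022,-0.0025],[0,0.0022,-0.0025]], "fingers": [1,1,1,1,1,1,1,1,1,1,1,1]}}

```text
time_s: 12.65
position: [0.593, -0.1921, 0.1343]
tool_rot: [2.014, 2.141, 0.292]
contact_force: [-2.2, -0.3, -1.0]
opening: 0.0118
finger_force: 60.9
```

Run:
```python
from bar import *
rel(.3,.010,tilt0=.6)
from look import *
grab('wrist','w9');grab('side','s9')
a=cv2.imread('pics/w9.png');b=cv2.imread('pics/s9.png')[190:330,230:360];b=cv2.resize(b,(390,420),interpolation=cv2.INTER_CUBIC);cv2.imwrite('pics/c9.png',cv2.resize(np.hstack([a,b]),(800,353)))
```

```text
t 12.65 pos [ 0.593  -0.1921  0.1343] q [ 0.2191  0.3108  0.0873  1.9525 -0.204   0.6325  0.5098] open 0.01176706882710072 F [-2.1922 -0.335  -1.0354] 60.926740765571594
lin [ 0.0009  0.0026 -0.0024] rot [-0.0274  0.0017  0.0005] target [ 0.5948 -0.191   0.1372]
```

View pics/c9.png

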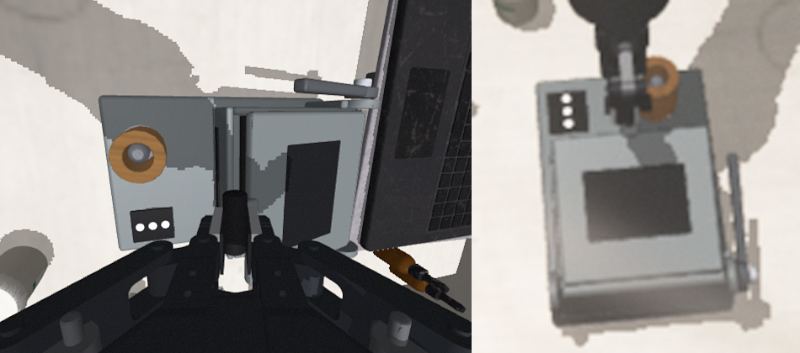

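The bar is in the fingers at (235,220) and the cover appears raised. I'll measure the cover and index angles from depth.

```bash
cat > ang.py <<'E'
from look import *
from bar import H,ex,ey,ez
def ang(tags):
  for t in tags:
    W,z=world(t);p=W.reshape(-1,3);p=p[~np.isnan(p[:,0])]-H
    L=np.stack([p@ex,p@ey,p@ez],1)
    def fit(n,m):
        X=L[m]
        if len(X)<15: print(t,n,'few',len(X));return
        k=cv2.fitLine(X[:,[0,2]].astype(np.float32),cv2.DIST_HUBER,0,.002,.002).ravel()
        a=np.arctan(-k[1]/k[0]); off=(k[3]*np.cos(a)+k[2]*np.sin(a)); print(t,n,len(X),'angle %.3f'%a,'offset %.4f'%off,'x',X[:,0].min(),X[:,0].max(),'y med',np.median(X[:,1]))
    fit('cover',(L[:,0]>-.105)&(L[:,0]<-.02)&(abs(L[:,1]-.02)<.035)&(L[:,2]>.004)&(L[:,2]<.1))
    for lo,hi in((-.10,-.02),(-.08,-.025)): fit('index',(L[:,0]>lo)&(L[:,0]<hi)&(L[:,1]>.066)&(L[:,1]<.082)&(L[:,2]>.015)&(L[:,2]<.1))
E
python3 -c "
from ang import ang
ang(['side0','w2','w7','w8','s8','w9','s9'])"
```

```text
side0 cover 1389 angle 0.000 offset 0.0100 x -0.104955723573477 -0.020100855360703457 y med 0.01984385894755955
side0 index 153 angle 0.425 offset 0.0097 x -0.08156906498959453 -0.020080068965480084 y med 0.07507660644146895
side0 index 135 angle 0.419 offset 0.0100 x -0.07999775548544234 -0.02611546506402106 y med 0.07507660644146895
w2 cover 629 angle 0.071 offset 0.0031 x -0.10499556051700867 -0.09932012452571418 y med 0.018397670368875137
w2 index few 0
w2 index few 0
w7 cover 11628 angle -0.002 offset 0.0110 x -0.10492296103131482 -0.020006150779010027 y med 0.020027786370641003
w7 index 1372 angle 0.428 offset 0.0102 x -0.0848603562163754 -0.02000150071524135 y med 0.07491880213035668
w7 index 1160 angle 0.426 offset 0.0104 x -0.07992608077081195 -0.02512551470860251 y med 0.0748355522932673
w8 cover 6749 angle -0.005 offset 0.0114 x -0.1049820277833175 -0.020013803648618753 y med 0.022041748666488035
w8 index 499 angle 0.378 offset 0.0133 x -0.08506534417635886 -0.020089828503641615 y med 0.07547487879541721
w8 index 290 angle 0.426 offset 0.0110 x -0.07992031434463379 -0.0251
[... 329 characters left out ...]
5938914893596055 y med 0.07481896260368864
w9 cover 11238 angle 0.267 offset 0.0116 x -0.10499281513354285 -0.02000993727679946 y med 0.02312715050844201
w9 index 1251 angle 0.418 offset 0.0112 x -0.08486523223315981 -0.02004379964872602 y med 0.0756282051741042
w9 index 946 angle 0.434 offset 0.0103 x -0.07998424106123607 -0.02508649612652632 y med 0.07545927994792306
s9 cover 1606 angle 0.275 offset 0.0104 x -0.1049850852181469 -0.02002754494636674 y med 0.019790683682390283
s9 index 154 angle 0.438 offset 0.0087 x -0.08264130502297273 -0.020579567523657277 y med 0.0748477229608695
s9 index 139 angle 0.442 offset 0.0087 x -0.07942530759670251 -0.025378107722386824 y med 0.07487831184478679
```

The index is at about 0.43 and the cover at 0.27, so I'll lift another 0.16 rad.

Request:
{"method": "drive_tool", "body": {"delta_rot": [[0.02,0,0],[0.02,0,0],[0.02,0,0],[0.02,0,0],[0.02,0,0],[0.02,0,0],[0.02,0,0],[0.01,0,0],[0,0,0],[0,0,0],[0,0,0],[0,0,0]], "linear": [[0,0.0018,-0.002],[0,0.0018,-0.002],[0,0.0018,-0.002],[0,0.0018,-0.002],[0,0.0018,-0.002],[0,0.0018,-0.002],[0,0.0018,-0.002],[0,0.001,-0.001],[0,0,0],[0,0,0],[0,0,0],[0,0,0]], "fingers": [1,1,1,1,1,1,1,1,1,1,1,1]}}

```text
time_s: 13.75
position: [0.6013, -0.1916, 0.1515]
tool_rot: [2.094, 2.225, 0.133]
contact_force: [-6.9, -0.2, 3.8]
opening: 0.0116
finger_force: 61.9
```

Run:
```python
from bar import *
rel(.43,.010,tilt0=.6)
from look import *
grab('wrist','w10');grab('side','s10')
from ang import ang
ang(['w10','s10'])
```

```text
t 13.75 pos [ 0.6013 -0.1916  0.1515] q [ 0.1569  0.366   0.127   1.8115 -0.1113  0.8558  0.4021] open 0.011609252402627154 F [-6.8788 -0.1922  3.8331] 61.93552494049072
lin [ 0.0009  0.0015 -0.001 ] rot [-0.0499  0.0008 -0.0002] target [ 0.6026 -0.1906  0.1527]
w10 cover 12713 angle 0.410 offset 0.0116 x -0.10499514147933472 -0.02003553464877692 y med 0.02306841620307812
w10 index 1362 angle 0.412 offset 0.0115 x -0.08473012014261243 -0.020080041930569066 y med 0.07569097158994825
w10 index 1115 angle 0.428 offset 0.0107 x -0.07998139551719734 -0.025020369112206786 y med 0.07562737701379026
s10 cover 1728 angle 0.409 offset 0.0107 x -0.10481444878882328 -0.0200224556915686 y med 0.019214991499489097
s10 index 150 angle 0.431 offset 0.0091 x -0.08217639488217299 -0.020905525072481623 y med 0.07476259311238352
s10 index 137 angle 0.435 offset 0.0088 x -0.07974129393857712 -0.025061958737694925 y med 0.07476986656643769
```

Request:
{"method": "drive_tool", "body": {"delta_rot": [[0.01,0,0],[0.01,0,0],[0,0,0],[0,0,0],[0,0,0],[0,0,0],[0,0,0],[0,0,0],[0,0,0],[0,0,0],[0,0,0],[0,0,0]], "linear": [[0,0.0009,-0.001],[0,0.0009,-0.001],[0,0,0],[0,0,0],[0,0,0],[0,0,0],[0,0,0],[0,0,0],[0,0,0],[0,0,0],[0,0,0],[0,0,0]], "fingers": [1,1,1,1,1,1,1,1,1,1,1,1]}}

```text
time_s: 14.85
position: [0.6026, -0.1915, 0.1537]
tool_rot: [2.105, 2.236, 0.111]
contact_force: [-7.5, -0.6, 4.1]
opening: 0.0116
finger_force: 62.0
```

Run:
```python
from core import *
core('w11',.5325,-.1617); grab('side','s11')
from ang import ang
ang(['w11','s11'])
cv2.imwrite('pics/c11.png',cv2.resize(np.hstack([cv2.imread('pics/w11.png'),cv2.imread('pics/s11.png')]),(800,300)))
```

```text
((0.5339294672012329, -0.1625291407108307), 0.020035453140735626) 0.08237645895179717
w11 cover 13008 angle 0.425 offset 0.0119 x -0.10499944527884739 -0.020000244140365903 y med 0.023149134945996148
w11 index 1381 angle 0.419 offset 0.0111 x -0.08459462295640928 -0.020064488064899962 y med 0.07567584899054715
w11 index 1137 angle 0.435 offset 0.0103 x -0.07994498393747095 -0.025025096068615 y med 0.07565683092293457
s11 cover 1726 angle 0.432 offset 0.0106 x -0.10476848093342711 -0.02000616572750213 y med 0.019334201371666776
s11 index 153 angle 0.433 offset 0.0088 x -0.08154766925219605 -0.020129248190790188 y med 0.07487065696216723
s11 index 137 angle 0.433 offset 0.0088 x -0.07983747405270983 -0.025572055915428174 y med 0.07491280752320303
```

View pics/c11.png

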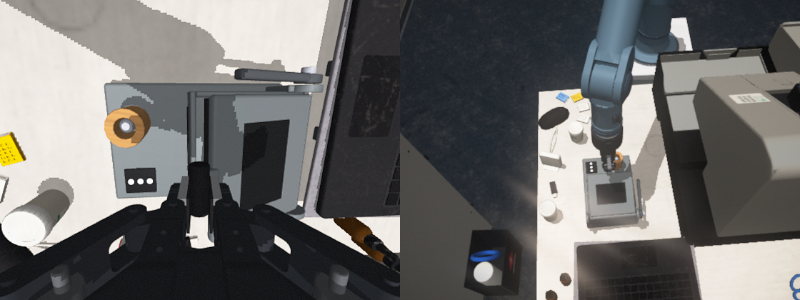

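The cover is in line with the index arm (0.43 against 0.43), the bar is held at (200,190), and the core is seated at (127,127). The bystanders look undisturbed, so I'm handing in.

```bash
python3 -c "
from bench import env
print(env.close_job())"
```

```text
the job is handed in; nothing more can be done
None
```

The core is seated on the spindle flange and released, the cover is held in line with the index arm (both measured at about 0.43 rad), and the job was handed in at about 15 s of robot time; no verdict was returned.

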